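Index the rotary table to bring the ring gauge under the comparator

ROBOT

A 6-joint arm with a two-finger parallel gripper is mounted at the origin on a cart in front of the work surface, level with it; the furniture and walls round the work are solid. World frame = base frame: x ahead of the robot, y to its left, z up, the work surface at z = 0. Lengths are in mm, angles in degrees, forces in N, time in s.
With the tool pointing down it reaches from about 300 to 850 mm from the base axis. Payload 4.2 kg.
Tool frame: the origin (TCP) lies midway between the tips of the shut fingers; the grasp point (between the pads) lies 19 mm behind it; x points along the fingers, y is the direction in which the jaws open and shut, and the axes are right-handed (so a half turn about x gives the same grasp; the last joint's range is limited). The gripper opens to 91 mm and grips with 3 to 60 N. Pads are 32 mm wide; open, the fingers measure 118 mm over their backs; the gripper's body (76 mm by 178 mm) begins 60 mm behind the grasp point.
Start: joints at [-70.245, 18.312, 89.639, -0, 72.044, -1.146], TCP at [205.143, -537.178, 213.976] pointing down, gripper open.
Joint ranges: [-177.97, 177.97], [-48.28, 115.42], [12.27, 149.76], [-77.06, 257.06], [2.81, 150.46], [-146.56, 146.56]. Speed limits (degrees/s): [147.25, 147.25, 180, 180, 180, 180].

INTERFACE

Orientations are given as [roll, pitch, yaw] about the fixed x, y, z axes, in that order (R = Rz(yaw) Ry(pitch) Rx(roll)).
In Python, from workcell import env gives the robot as it stands.
- The arm moves only by the shell command python3 -m handwheel 'ROWS' [FORCE]. ROWS is text: rows parted by semicolons, each of 7 numbers parted by spaces: the turn, a rotation vector about the tool's x, y, z in degrees, then the shift along the tool's x, y, z in m, then the finger opening in m, from 0 to 0.0912. In form: rx ry rz x y z grip; .... A call has 1 to 12 rows; each row is the pose to reach, as a shift and turn from the pose commanded when the call began, along the tool's axes at that moment; what a row does not reach only later rows make up. A row lasts 1/12 s, in which the tool goes at most 41.7 mm and 7.16 degrees, less where a joint would pass 70% of its speed; a pose out of reach is approached as far as the arm can. A call with a gripper value outside its range is refused whole. The fingers move at their own pace and stop on an object; FORCE is the grip in N (left out, the last holds). Time passes only in rows, so rows that repeat a pose let the fingers close. It gives the time, the measured TCP pose, the force and the opening at its end, in the units of the state.
- env.state(): the state, without advancing time (a new reading comes with each control period).
- env.grab_frame(name): name is "scene" or "top"; returns the picture (400x640x3 uint8, red, green, blue); there is no depth.
- env.get_calibration(name): a dict with "mtx" (3x3 intrinsics, pixels), "T" (4x4, takes a point from camera to world coordinates). Camera axes: x right, y up, looking along -z (the intrinsics and any distortion apply to the point x, -y, -z); pixel columns grow to the right and rows downward; lengths in mm; the calibration is good to about 2 mm. A picture is of the moment at which its call begins. get_calibration takes no time and is no camera call.
- env.job_done(): hands the job in, once; it reports no verdict.
The state is a dict: "time_s": time; "qpos": joint angles; "qvel": joint speeds; "effort": joint torques, N m; "ee_pos": TCP position; "ee_rot": TCP orientation; "force": force on the tool from outside, world axes, zero at the start; "torque": the same for the moment, N m; "gripper_width": finger opening in mm.
Only numpy, scipy, OpenCV 4.12 (cv2) and the standard library are available. Lean on these libraries where they do the work, as an engineer would, in place of code of your own. Each camera call takes 0.05 s, during which the arm holds its last target. There are 200 camera calls.

TASK

Bring the ring gauge under the comparator's probe: with the fingertips press down the plunger cap on the arm of the rotary table, keep it pressed while you swing the arm round by one notch, the way that carries the ring gauge under the probe, then let go so that the plunger springs up into that notch. Do not grasp or lift anything, do not touch the ring gauge or the round specimen puck that ride on the table, and leave everything that stands round it in place.

Things in the scene. Friction and masses are not known exactly. Their poses are not given: they have to be found in the camera images.
- index_base: Fixed base of the rotary table: a grey round foot, 224 mm in diameter, below a steel index plate (216 mm, top 31 mm up) with notches in its rim every 45 degrees. Origin on the turning axis at work-surface level, z up. The plunger's arm points along its own -x at the start, roughly to the robot; the comparator's post, 130 mm tall, stands 130 mm along its +x.
- index_table (a joint): Table angle in rad, positive anticlockwise from above: about 0 at the start (middle notch, play 0.012); next notches at +0.785 and -0.785, end stops at +-1.0. The table is a dark steel disc, 166 mm in diameter, with a radial aluminium arm 34 mm wide; both tops are 44 mm above the work surface. Friction 0.1 N m; locked unless the plunger is pressed.
- plunger (a joint): How far the plunger is pressed down, m: 0 up, 0.012 fully down. It rides on the table's arm. The spring pushes up with 2 N at the top, 6 N fully down. The table is free to turn from 0.007 on. Let go between notches it stays down at about 0.007, under the plate's rim, until the table is turned over a notch, where it springs up.
- cap_center (a point): Centre of the pressing face of the plunger's grey round cap: 118 mm from the turning axis and, when up, 69 mm above the work surface. The cap is 40 mm in diameter, a dish with a flat floor 35 mm across, where this point lies, and a rim 3 mm higher and a black grip band round its side. The point moves with table and plunger.
- measuring_point (a point): Point on the table's top surface (44 mm above the work surface) right under the comparator's probe, 48 mm from the turning axis on the base's +x side. The probe ends 28 mm above it, so both parts pass below.
- ring_gauge_center (a point): Centre, half-way up, of the ring gauge: a plain steel ring of 62 mm diameter, 16 mm high, lying loose on the table, 48 mm from the turning axis, 45 degrees to one side of the measuring point (either side).
- puck_center (a point): Centre, half-way up, of the specimen puck: a plain black cylinder of 30 mm diameter, 19 mm high, standing loose on the table, 48 mm from the turning axis, 45 degrees to the other side of the measuring point.
- gauge_block: Grey gauge block, 60 x 34 x 24 mm, standing loose beside the base: not to be moved. Origin at the centre of its underside.
- pin_a: Steel gauge pin, 10 mm diameter, 46 mm tall, standing upright beside the base: not to be moved. Origin at the centre of its underside.
- pin_b: Steel gauge pin, 12 mm diameter, 36 mm tall, likewise.
- pin_c: Steel gauge pin, 10 mm diameter, 40 mm tall, likewise.
- lens_box: Round cream lens case with a black lid, 39 mm diameter, 50 mm tall, standing beside the base: not to be moved. Origin at the centre of its underside.
- tape_roll: Roll of masking tape, 81 mm diameter, 19 mm high, lying beside the base: not to be moved. Origin at the centre of its underside.

How it is judged (in metres and radians):
On the way:
1. the plunger is pressed down while the table is still in its first notch (value of joint plunger above 0.006 m and value of joint index_table between -0.3 and 0.3 rad), for 0.05 s.
At the end, for the whole second after the job is handed in: The table rests one notch (0.785 rad, within 0.03) from where it began, the plunger is up in that notch (joint below 2 mm), the ring gauge lies on the table with its centre within 8 mm, horizontally, of the measuring point, and the puck still stands on the table within 60 mm of the axis (horizontal distance between ring_gauge_center and measuring_point below 0.008 m and (value of joint index_table between 0.755 and 0.815 rad or value of joint index_table between -0.815 and -0.755 rad) and value of joint plunger below 0.002 m and velocity of joint index_table between -0.03 and 0.03 rad/s and height (world z) of ring_gauge_center between 0.048 and 0.056 m and height (world z) of puck_center between 0.0505 and 0.0565 m and horizontal distance between puck_center and index_base below 0.06 m and angle between each of puck_center, ring_gauge_center's own z axis and vertical below 0.05 rad); the robot touches nothing.
It fails at once if the plunger cap is pinched: pressed on two opposite sides at once ((contact force between the fingers and side0 above 1 N and contact force between the fingers and side4 above 1 N) or (contact force between the fingers and side1 above 1 N and contact force between the fingers and side5 above 1 N) or (contact force between the fingers and side2 above 1 N and contact force between the fingers and side6 above 1 N) or (contact force between the fingers and side3 above 1 N and contact force between the fingers and side7 above 1 N)).
It fails at once if the ring gauge or the puck is touched by the robot (contact force between any of the fingers, the arm and ring_gauge above 0.3 N or contact force between any of the fingers, the arm and puck above 0.3 N).
It fails at once if the ring gauge or the puck is lifted off the table (height (world z) of ring_gauge_center above 0.065 m or height (world z) of puck_center above 0.066 m).
It fails at once if a thing that stands round the table is moved more than 20 mm or lifted (distance of any of gauge_block, pin_a, pin_b, pin_c, lens_box, tape_roll from where it was at the start of the episode above 0.02 m).
It also fails if it takes over 38 s, if anything falls off the work surface, if the arm or the gripper's body presses on something with over 40 N, if the wrist force passes 120 N, or if a joint passes its speed limit or range.

## Working session

There is one attempt and no reset: what is moved stays moved. The work goes in short steps, Python scripts to look and compute and a shell command to move; the robot and the scene stay as the last step left them, time stands still between calls to the robot, and variables do not carry over. Pictures are saved under pics/ and viewed, on a budget of 10 in all, crops included, one or two more only if the job needs it, and the job is handed in when it is done.

```bash
mkdir -p pics; python3 - <<'E'
from workcell import env
import cv2
for n in("scene","top"):
    cv2.imwrite(f"pics/{n}0.png",env.grab_frame(n)[:,:,::-1]); c=env.get_calibration(n); print(n,c)
print(env.state())
E
```

```text
scene {'mtx': array([[412.33922038,   0.        , 315.44703952],
       [  0.        , 412.33922038, 198.59073601],
       [  0.        ,   0.        ,   1.        ]]), 'T': array([[-8.42237116e-01,  2.41290721e-01, -4.82094833e-01,
         1.65685273e+02],
       [-5.38983543e-01, -3.57720417e-01,  7.62583008e-01,
         6.80595056e+02],
       [ 1.15490395e-02,  9.02116894e-01,  4.31337140e-01,
         4.25176156e+02],
       [ 0.00000000e+00,  0.00000000e+00,  0.00000000e+00,
         1.00000000e+00]])}
top {'mtx': array([[382.50331675,   0.        , 318.46142175],
       [  0.        , 382.50331675, 198.18689225],
       [  0.        ,   0.        ,   1.        ]]), 'T': array([[-2.41423931e-02,  9.91615385e-01, -1.26949094e-01,
         4.60806001e+02],
       [-9.99707949e-01, -2.40838856e-02,  1.99600303e-03,
         3.36576249e+01],
       [-1.07816015e-03,  1.26960207e-01,  9.91907225e-01,
         9.06456637e+02],
       [ 0.00000000e+00,  0.00000000e+00,  0.00000000e+00,
         1.00000000e+00]])}
{'time_s': 0.1, 'qpos': array([-7.02439834e+01,  1.83481934e+01,  8.96985197e+01, -4.63812811e-04,
        7.20417568e+01, -1.14577825e+00]), 'qvel': array([ 0.01551633, -0.01034951, -0.12722226, -0.00035693,  0.05218476,
       -0.06905058]), 'effort': array([ 5.21945421e-04, -4.13333559e+01, -2.32510507e+01,  7.28792860e-02,
        4.22622648e-02, -6.83211601e-05]), 'ee_pos': array([ 204.9949305 , -536.75525375,  213.20824822]), 'ee_rot': array([-90.86017878,  89.91152897, 110.04175941]), 'force': array([ 0.05337127, -0.12321446,  0.05722923]), 'torque': array([-0.00400145, -0.0240196 ,  0.02412962]), 'gripper_width': 91.27163537097061}
```

View pics/top0.png

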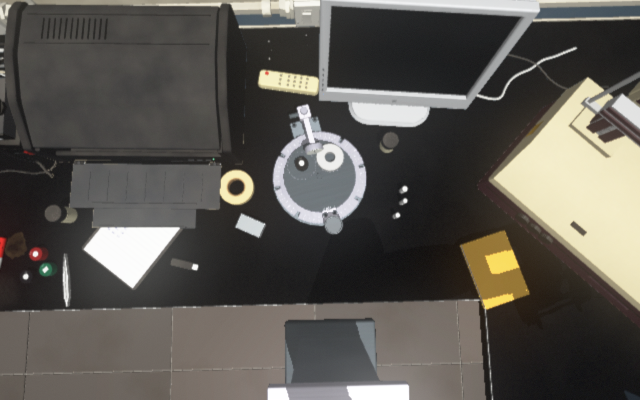

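View pics/scene0.png

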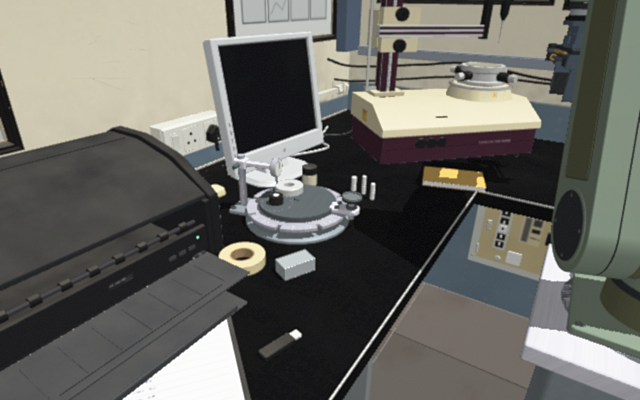

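The top view shows the axis near (320,178), the cap at (333,222), the ring at (329,157), the puck at (301,162), and pins right of the base near (404,189), (404,202), (396,215). Zooming in.

```bash
cat > h.py <<'E'
import numpy as np
from workcell import env
def ray(n,u,v,z):
    c=env.get_calibration(n);T=c["T"];K=c["mtx"]
    d=T[:3,:3]@np.array([(u-K[0,2])/K[0,0],-(v-K[1,2])/K[1,1],-1.]);o=T[:3,3]
    return o+d*(z-o[2])/d[2]
def proj(n,p):
    c=env.get_calibration(n);T=c["T"];K=c["mtx"]
    q=T[:3,:3].T@(np.asarray(p,float)-T[:3,3]);return np.array([K[0,0]*q[0]/-q[2]+K[0,2],-K[1,1]*q[1]/-q[2]+K[1,2]])
E
python3 - <<'E'
import cv2
a=cv2.imread("pics/top0.png")[95:245,225:425]
cv2.imwrite("pics/topc.png",cv2.resize(a,None,fx=4,fy=4,interpolation=cv2.INTER_CUBIC))
a=cv2.imread("pics/scene0.png")[140:260,220:390]
cv2.imwrite("pics/scenec.png",cv2.resize(a,None,fx=4.5,fy=4.5,interpolation=cv2.INTER_CUBIC))
E
```

```text
(no output)
```

View pics/topc.png

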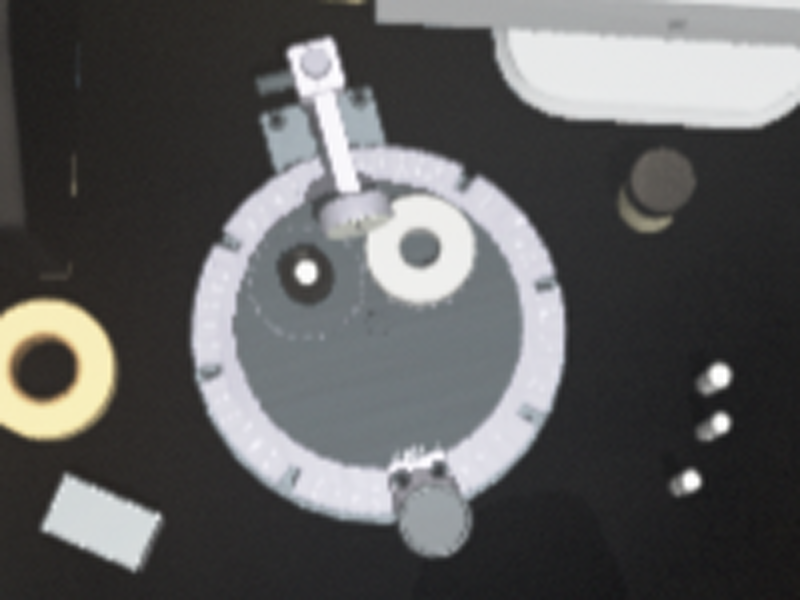

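View pics/scenec.png

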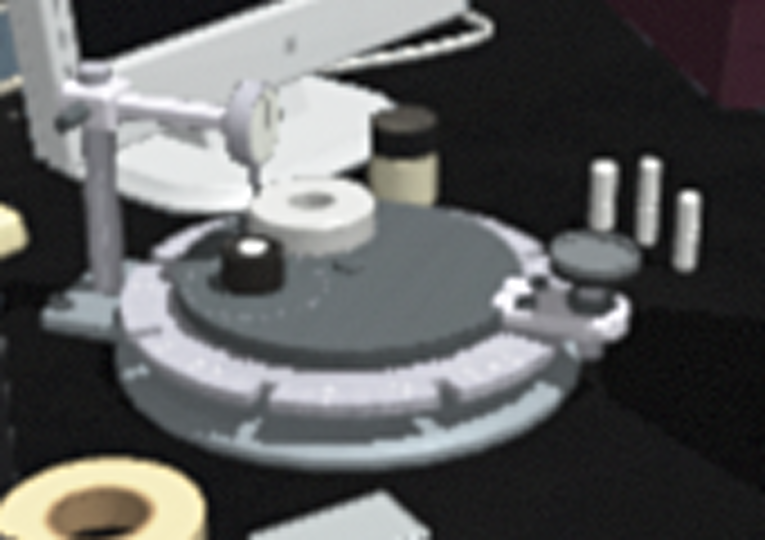

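The crop confirms it: cap (434,521), disc centre about (378,322), ring (420,248), puck (306,272), post top (315,63), pins (720,376), (720,423), (691,481) in crop pixels. Converting to world.

```bash
python3 - <<'E'
from h import *
f=lambda x,y,z:ray("top",x/4+225-.375,y/4+95-.375,z)[:2]
c=f(378.5,322.5,44)
P=dict(cap=(434,521,71),ring=(420,248,60),puck=(306,272,63),post=(315,63,130),a=(720,376,40),b=(720,423,40),c=(691,481,40),lens=(664,181,50))
print("axis",c)
for k,v in P.items():
    p=f(*v);d=p-c;print(k,p.round(1),"r",np.hypot(*d).round(1),"ang",np.degrees(np.arctan2(d[1],d[0])).round(1))
for k in ((234,322),(523,322),(378,178),(378,467)): print(np.linalg.norm(f(*k,44)-c))
# scene check: cap center crop (597,256)/4.5 
print("scene cap",ray("scene",597/4.5+220-.4,256/4.5+140-.4,71))
print("L",[ (np.round(f(434+dx,521,72),1)) for dx in(-37,37)])
E
```

```text
axis [624.099243    28.83736428]
cap [508.3   1.4] r 119.1 ang -166.7
ring [663.3   4.4] r 46.2 ang -31.9
puck [650.3  69. ] r 48.0 ang 56.8
post [747.6  59.4] r 127.2 ang 13.9
a [ 589.  -165.9] r 197.9 ang -100.2
b [ 561.9 -164.5] r 203.1 ang -107.8
c [ 529.2 -146.3] r 199.2 ang -118.5
lens [ 701.7 -137.4] r 183.4 ang -65.0
82.76547327371621
82.748383629383
85.11078192119106
83.06215106219518
scene cap [505.22721939   4.58991905  71.        ]
L [array([508.7,  21.6]), array([507.7, -18.7])]
```

```bash
cat >> h.py <<'E'
from scipy.spatial.transform import Rotation as Rn
AX=np.array([624.1,28.8])
def pose(ang,h,tilt=20,off=5,w=16,tang=0):
    """tool with rear lower edge at height h, `off` outside cap centre; ang = cap azimuth about axis (deg)"""
    a=np.radians(ang);t=np.radians(tilt);u=np.array([np.cos(a),np.sin(a),0]);k=np.array([0,0,1.]);tn=np.array([-u[1],u[0],0])
    x=-k*np.cos(t)-u*np.sin(t); out=u*np.cos(t)-k*np.sin(t)   # out: towards lower edge, in end face
    z=SZ*out; y=np.cross(z,x)
    e=np.append(AX,0)+u*(118+off)+k*h+tn*tang
    return np.c_[x,y,z],e-w*out
SZ=1
def row(A,B):
    (R0,p0),(R1,p1)=A,B
    r=Rn.from_matrix(R0.T@R1).as_rotvec(degrees=True); return np.r_[r.round(2),(R0.T@(p1-p0)/1000).round(4)]
E
python3 - <<'E'
import h;from h import *
s=env.state();R=Rn.from_euler("xyz",s["ee_rot"],degrees=True).as_matrix();print(R.round(3))
for sz in(1,-1):
    h.SZ=sz;B=pose(-166.7,130);print(sz,B[0].round(3),B[1],row((R,np.array([205.143,-537.178,213.976])),B))
E
```

```text
[[-0.001  0.357 -0.934]
 [ 0.001 -0.934 -0.357]
 [-1.    -0.002 -0.   ]]
1 [[ 0.333  0.23  -0.914]
 [ 0.079 -0.973 -0.216]
 [-0.94   0.    -0.342]] [519.03082274   3.96269897 135.47232229] [ 7.51   19.98    1.41    0.0791 -0.3934 -0.4863]
-1 [[ 0.333 -0.23   0.914]
 [ 0.079  0.973  0.216]
 [-0.94  -0.     0.342]] [519.03082274   3.96269897 135.47232229] [-1.6989e+02 -2.1200e+00  2.9960e+01  7.9100e-02 -3.9340e-01 -4.8630e-01]
```

```bash
python3 -m handwheel '1 2.5 0 0 -0.025 -0.03 0; 2 5 0 0 -0.05 -0.06 0; 3 7 0 0 -0.075 -0.09 0; 4 10 1 0.01 -0.1 -0.12 0; 5 12 1 0.01 -0.125 -0.152 0; 5 14 1 0.02 -0.15 -0.184 0; 6 16 1.2 0.02 -0.175 -0.216 0; 6 18 1.3 0.03 -0.2 -0.247 0; 7 20 1.4 0.03 -0.225 -0.278 0; 7.5 20 1.4 0.04 -0.25 -0.309 0; 7.5 20 1.4 0.04 -0.275 -0.34 0; 7.5 20 1.4 0.05 -0.295 -0.365 0' 20
python3 -m handwheel '0 0 0 0.0034 -0.025 -0.032 0;0 0 0 0.01 -0.05 -0.064 0;0 0 0 0.01 -0.07 -0.085 0;0 0 0 0.01 -0.07 -0.085 0;0 0 0 0.01 -0.07 -0.085 0'
python3 - <<'E'
import h;from h import *
s=env.state();R=Rn.from_euler("xyz",s["ee_rot"],degrees=True).as_matrix();print(s)
print(row((R,s["ee_pos"]),pose(-166.7,130)))
E
```

```text
time_s: 1.1
ee_pos: [442.0, -129.5, 164.9]
ee_rot: [179.6, 69.8, 12.9]
force: [0.1, -0.6, 0.0]
gripper_width: 14.2
time_s: 1.52
ee_pos: [506.1, -42.6, 183.4]
ee_rot: [179.7, 70.0, 13.3]
force: [0.1, 0.2, 0.2]
gripper_width: 0.2
{'time_s': 1.5167, 'qpos': array([-11.56805854,   5.04134996, 115.06495983,  12.34559476,
        42.27802492,  57.02024935]), 'qvel': array([-3.0097653 , -0.44628984,  1.98999518, -0.13024236,  0.39996991,
       -0.48404824]), 'effort': array([  1.14419259, -27.20943689, -23.05424452,   0.66412842,
        -1.39277257,   0.09023818]), 'ee_pos': array([506.05346109, -42.56457639, 183.4356433 ]), 'ee_rot': array([179.74579322,  69.99289771,  13.29186757]), 'force': array([0.10876591, 0.2385607 , 0.16258638]), 'torque': array([0.02292916, 0.20320835, 0.00819951]), 'gripper_width': 0.19745257728857527}
[ 0.25   -0.01   -0.      0.053  -0.0423 -0.0057]
```

Approach to 45 mm lower and aside, then take a look at the fingertips over the cap.

```bash
python3 -m handwheel '0 0 0 0.01 -0.014 -0.002 0;0 0 0 0.02 -0.028 -0.004 0;0 0 0 0.03 -0.0423 -0.0057 0;0 0 0 0.045 -0.0423 -0.0057 0;0 0 0 0.06 -0.0423 -0.0057 0;0 0 0 0.075 -0.0423 -0.0057 0;0 0 0 0.083 -0.0423 -0.0057 0;0 0 0 0.083 -0.0423 -0.0057 0;0 0 0 0.083 -0.0423 -0.0057 0'
python3 - <<'E'
import h;from h import *
import cv2
s=env.state();R=Rn.from_euler("xyz",s["ee_rot"],degrees=True).as_matrix()
t=np.radians(20)
print(s["force"],s["ee_pos"]);print(row((R,s["ee_pos"]),pose(-166.7,85)))
a=cv2.resize(env.grab_frame("scene")[120:220,240:400],None,fx=4.5,fy=4.5,interpolation=cv2.INTER_CUBIC)
b=cv2.resize(env.grab_frame("top")[150:270,240:400],None,fx=3.75,fy=3.75,interpolation=cv2.INTER_CUBIC)
cv2.imwrite("pics/s1.png",a[:,:,::-1])
E
```

```text
time_s: 2.27
ee_pos: [528.4, 4.0, 107.1]
ee_rot: [179.8, 70.0, 13.1]
force: [-0.7, 0.4, 0.5]
gripper_width: 0.5
[-0.68277246  0.40395433  0.52711092] [528.38161079   3.96466096 107.09665704]
[-0.04    0.04   -0.08    0.0125 -0.0022  0.0142]
```

View pics/s1.png

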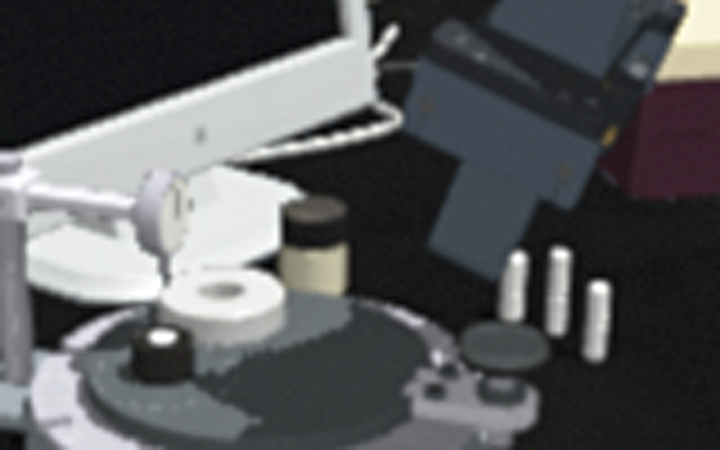

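The fingertip's lower edge (500,278) hangs above the cap (504,345). The tip is about 32 mm wide and tilted as planned. Descending to just above the floor of the dish.

```bash
python3 -m handwheel '0 0 0 0.004 -0.001 0.007 0;0 0 0 0.0085 -0.0022 0.0142 0;0 0 0 0.0125 -0.0022 0.0142 0;0 0 0 0.016 -0.0022 0.0155 0;0 0 0 0.0195 -0.0022 0.0168 0;0 0 0 0.0228 -0.0022 0.018 0;0 0 0 0.0228 -0.0022 0.018 0;0 0 0 0.0228 -0.0022 0.018 0'
python3 - <<'E'
import h;from h import *
import cv2
s=env.state();R=Rn.from_euler("xyz",s["ee_rot"],degrees=True).as_matrix()
print(s["force"],s["ee_pos"]);print(row((R,s["ee_pos"]),pose(-166.7,69)))
a=cv2.resize(env.grab_frame("scene")[165:225,300:380],None,fx=7,fy=7,interpolation=cv2.INTER_CUBIC)
b=cv2.resize(env.grab_frame("top")[180:250,290:370],None,fx=6,fy=6,interpolation=cv2.INTER_CUBIC)[:420]
m=np.hstack([a,b])[:,:,::-1];m=cv2.resize(m,(800,int(420*800/m.shape[1])));cv2.imwrite("pics/s2.png",m)
E
```

```text
time_s: 3.03
ee_pos: [519.6, 4.8, 79.6]
ee_rot: [179.8, 70.0, 13.1]
force: [0.3, 0.4, 0.3]
gripper_width: 0.2
[0.31505304 0.36729338 0.28407832] [519.64297092   4.82623856  79.59934982]
[ 0.03   -0.01   -0.06    0.0045  0.0007  0.0025]
```

View pics/s2.png

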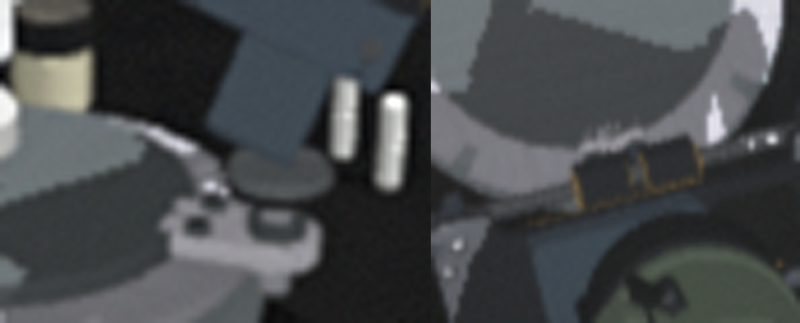

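Left: the tip is over the cap's dish at (290,160). Right: two dark blocks at (578–703, 140–210) look wider than the 27 mm I expected from the fingers. I'll check with a closer top view and a projected outline.

```bash
python3 - <<'E'
import h;from h import *
import cv2
s=env.state();R=Rn.from_euler("xyz",s["ee_rot"],degrees=True).as_matrix();p=s["ee_pos"]
f=env.grab_frame("top")[:,:,::-1]
a=cv2.resize(f[185:245,290:370],None,fx=10,fy=10,interpolation=cv2.INTER_CUBIC)
def dr(off,col):
    q=[(proj("top",p+R@np.array(o))-[290,185]+.5)*10 for o in off];cv2.polylines(a,[np.int32(q)],True,col,1)
for x,c in((0,(0,255,0)),(-40,(0,0,255))): dr([(x,i,j) for i,j in((-13.5,-16),(13.5,-16),(13.5,16),(-13.5,16))],c)
dr([(-79,i,j) for i,j in((-89,-38),(89,-38),(89,38),(-89,38))],(255,0,0))
th=np.linspace(0,2*np.pi,40)
q=[(proj("top",[508.6+20*np.cos(t),1.8+20*np.sin(t),72])-[290,185]+.5)*10 for t in th];cv2.polylines(a,[np.int32(q)],True,(0,255,255),1)
cv2.imwrite("pics/t3.png",a)
E
```

```text
(no output)
```

View pics/t3.png

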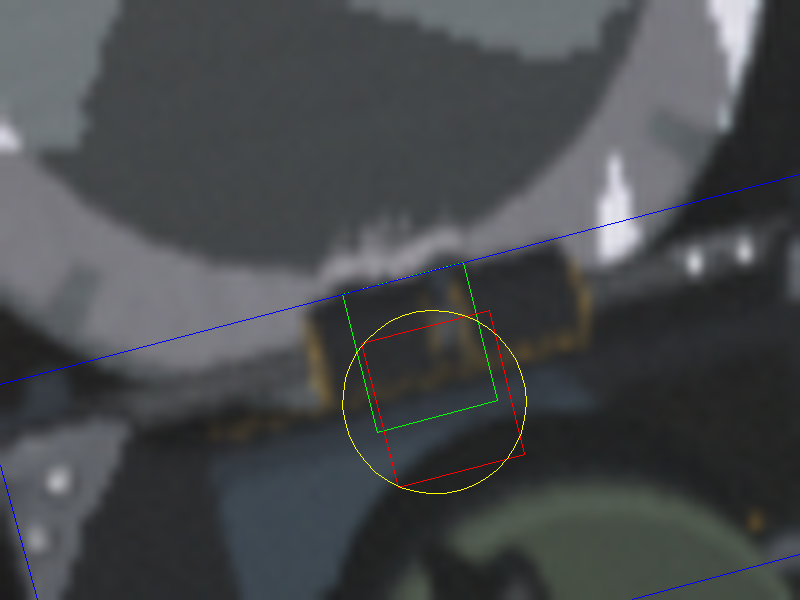

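The dark blocks lie along the body's front edge (blue outline), so they are details of the gripper body. The fingers are hidden under it and the tip outline is centred on the cap. Pressing in stages.

```bash
python3 -m handwheel '0 0 0 0.0024 0.0007 0.0017 0;0 0 0 0.0047 0.0007 0.0025 0;0 0 0 0.0066 0.0007 0.0032 0;0 0 0 0.0085 0.0007 0.0039 0;0 0 0 0.0085 0.0007 0.0039 0;0 0 0 0.0085 0.0007 0.0039 0'
python3 -m handwheel '0 0 0 0.0019 0 0.0007 0;0 0 0 0.0038 0 0.0014 0;0 0 0 0.0038 0 0.0014 0;0 0 0 0.0038 0 0.0014 0'
python3 - <<'E'
from h import *
s=env.state();R=Rn.from_euler("xyz",s["ee_rot"],degrees=True).as_matrix()
print(row((R,s["ee_pos"]),pose(-166.7,57)), s["torque"])
E
```

```text
time_s: 3.68
ee_pos: [519.3, 3.9, 70.7]
ee_rot: [179.7, 69.9, 13.1]
force: [-0.7, -1.6, 2.8]
gripper_width: -0.1
time_s: 4.02
ee_pos: [519.2, 3.9, 66.6]
ee_rot: [179.7, 69.9, 13.1]
force: [-0.3, -0.1, 4.8]
gripper_width: 0.3
[ 0.03   -0.06   -0.08    0.0038 -0.0002  0.0016] [-0.07670565  0.19740314 -0.09310667]
```

Force against depth matches the spring (4.8 N at 7.9 mm). Pressing fully down, just onto the stop.

```bash
python3 -m handwheel '0 0 0 0.0019 0 0.0007 0;0 0 0 0.0038 0 0.0014 0;0 0 0 0.0048 0 0.0018 0;0 0 0 0.0048 0 0.0018 0;0 0 0 0.0048 0 0.0018 0'
python3 - <<'E'
from h import *
A=pose(-166.7,55.8)
for k in range(1,13): print(*row(A,pose(-166.7+k*1.875,55.8)))
A=pose(-166.7+22.5,55.8)
print()
for k in range(1,13): print(*row(A,pose(-166.7+22.5+k*1.875,55.8)))
E
```

```text
time_s: 4.43
ee_pos: [519.3, 3.9, 62.1]
ee_rot: [179.7, 69.9, 13.0]
force: [-3.5, -0.5, 11.2]
gripper_width: 0.6
-1.76 0.0 -0.64 0.0 0.0035 -0.0001
-3.52 0.0 -1.28 0.0001 0.0071 -0.0002
-5.29 0.0 -1.92 0.0002 0.0106 -0.0005
-7.05 -0.0 -2.57 0.0003 0.0141 -0.0009
-8.81 0.0 -3.21 0.0005 0.0176 -0.0014
-10.57 -0.0 -3.85 0.0007 0.0211 -0.0019
-12.33 -0.0 -4.49 0.001 0.0245 -0.0027
-14.1 -0.0 -5.13 0.0013 0.0279 -0.0035
-15.86 0.0 -5.77 0.0016 0.0313 -0.0044
-17.62 -0.0 -6.41 0.002 0.0347 -0.0054
-19.38 -0.0 -7.05 0.0024 0.038 -0.0065
-21.14 0.0 -7.7 0.0028 0.0413 -0.0077

-1.76 0.0 -0.64 0.0 0.0035 -0.0001
-3.52 -0.0 -1.28 0.0001 0.0071 -0.0002
-5.29 0.0 -1.92 0.0002 0.0106 -0.0005
-7.05 -0.0 -2.57 0.0003 0.0141 -0.0009
-8.81 0.0 -3.21 0.0005 0.0176 -0.0014
-10.57 -0.0 -3.85 0.0007 0.0211 -0.0019
-12.33 0.0 -4.49 0.001 0.0245 -0.0027
-14.1 0.0 -5.13 0.0013 0.0279 -0.0035
-15.86 -0.0 -5.77 0.0016 0.0313 -0.0044
-17.62 0.0 -6.41 0.002 0.0347 -0.0054
-19.38 0.0 -7.05 0.0024 0.038 -0.0065
-21.14 0.0 -7.7 0.0028 0.0413 -0.0077
```

Fully down at 11 N. Swinging the first half (gentle start).

```bash
python3 -m handwheel '-0.88 0 -0.32 0 0.0018 0 0;-2.2 0 -0.8 0 0.0044 -0.0001 0;-3.52 0 -1.28 0.0001 0.0071 -0.0002 0;-5.29 0 -1.92 0.0002 0.0106 -0.0005 0;-7.05 0 -2.57 0.0003 0.0141 -0.0009 0;-8.81 0 -3.21 0.0005 0.0176 -0.0014 0;-10.57 0 -3.85 0.0007 0.0211 -0.0019 0;-12.33 0 -4.49 0.001 0.0245 -0.0027 0;-14.1 0 -5.13 0.0013 0.0279 -0.0035 0;-15.86 0 -5.77 0.0016 0.0313 -0.0044 0;-17.62 0 -6.41 0.002 0.0347 -0.0054 0;-18.5 0 -6.73 0.0022 0.0364 -0.006 0'
python3 - <<'E'
from h import *
import cv2
A=pose(-166.7+19.69,55.8)
s=env.state();R=Rn.from_euler("xyz",s["ee_rot"],degrees=True).as_matrix()
print(row((R,s["ee_pos"]),A))
a=cv2.resize(env.grab_frame("top")[130:230,270:380],None,fx=6,fy=6,interpolation=cv2.INTER_CUBIC)
cv2.imwrite("pics/t4.png",a[:,:,::-1])
E
```

```text
time_s: 5.43
ee_pos: [534.7, -30.5, 62.2]
ee_rot: [179.5, 69.9, 32.6]
force: [-1.0, 0.6, 8.7]
gripper_width: 0.2
[ 0.09   -0.1    -0.13    0.0007 -0.0011  0.0009]
```

View pics/t4.png

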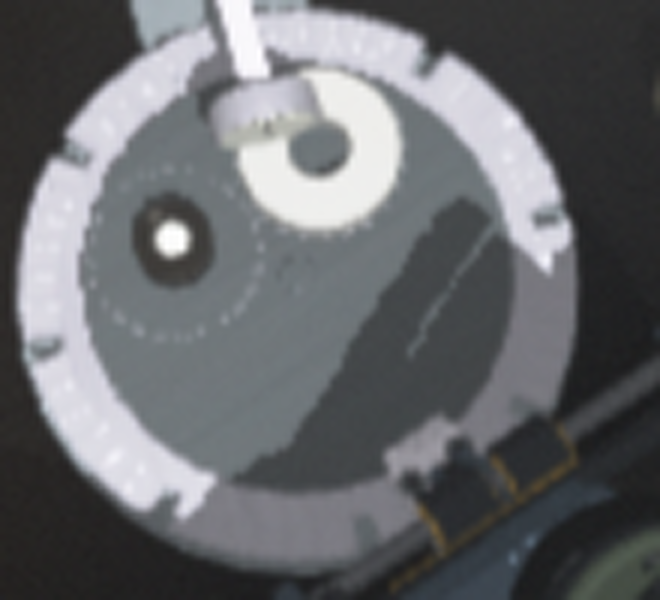

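The table turns with the tool: the ring is at (320,150), heading under the probe, and the puck is undisturbed. Continuing the swing to 45°.

```bash
python3 -m handwheel '-1.32 0 -0.48 0 0.0026 0 0;-3.52 0 -1.28 0.0001 0.0071 -0.0002 0;-5.29 0 -1.92 0.0002 0.0106 -0.0005 0;-7.93 0 -2.89 0.0004 0.0159 -0.0011 0;-10.57 0 -3.85 0.0007 0.0211 -0.0019 0;-13.2 0 -4.81 0.0012 0.0262 -0.0031 0;-15.86 0 -5.77 0.0016 0.0313 -0.0044 0;-18.5 0 -6.73 0.0022 0.0364 -0.006 0;-21.14 0 -7.7 0.0028 0.0413 -0.0077 0;-22.5 0 -8.2 0.0031 0.0438 -0.0087 0;-23.78 0 -8.66 0.0035 0.0461 -0.0097 0;-23.78 0 -8.66 0.0035 0.0461 -0.0097 0'
python3 -m handwheel '0 0 0 0 0 0 0;0 0 0 0 0 0 0'
python3 - <<'E'
from h import *
import cv2
A=pose(-121.7,55.8)
s=env.state();R=Rn.from_euler("xyz",s["ee_rot"],degrees=True).as_matrix()
print(row((R,s["ee_pos"]),A))
a=cv2.resize(env.grab_frame("top")[130:230,270:380],None,fx=6,fy=6,interpolation=cv2.INTER_CUBIC)
cv2.imwrite("pics/t5.png",a[:,:,::-1])
E
```

```text
time_s: 6.48
ee_pos: [569.2, -62.9, 62.3]
ee_rot: [179.5, 69.9, 57.8]
force: [1.3, 2.3, 6.2]
gripper_width: 0.5
time_s: 6.65
ee_pos: [569.0, -62.8, 62.4]
ee_rot: [179.5, 69.9, 57.7]
force: [2.1, 2.3, 6.1]
gripper_width: 0.1
[-0.     -0.11   -0.2     0.0007 -0.0012  0.0014]
```

View pics/t5.png

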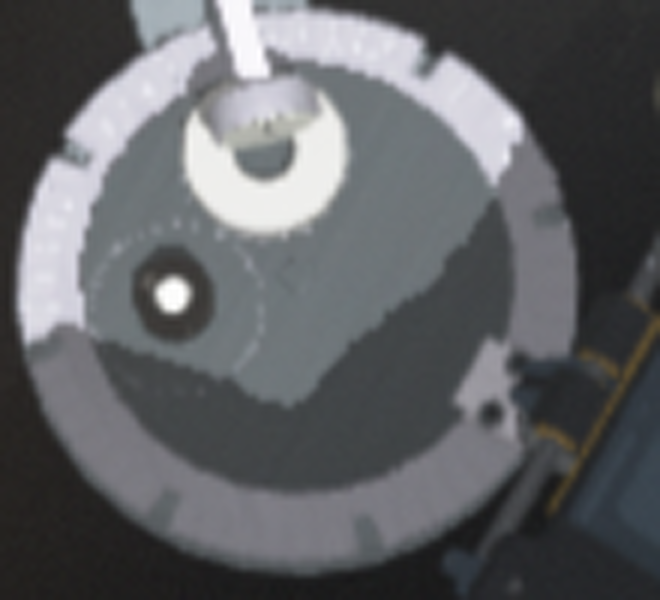

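```bash
python3 - <<'E'
from h import *
for n,u,v,z in(("ring",265,152,60),("puck",173,295,63)):
    d=ray("top",u/6+270-.4,v/6+130-.4,z)[:2]-AX;print(n,np.hypot(*d),np.degrees(np.arctan2(d[1],d[0])))
E
```

```text
ring 45.43700054664416 14.525230624563747
puck 48.05878395636771 102.56692798098214
```

Estimated 45.8–46.4°, so perhaps 1° past. Raising the tip to about 6 mm of press to feel whether the plunger follows into the notch.

```bash
python3 -m handwheel '0 0 0 -0.0019 0 -0.0007 0;0 0 0 -0.0038 0 -0.0014 0;0 0 0 -0.0056 0 -0.0021 0;0 0 0 -0.0066 0 -0.0024 0;0 0 0 -0.0066 0 -0.0024 0;0 0 0 -0.0066 0 -0.0024 0'
```

```text
time_s: 7.2
ee_pos: [567.4, -63.0, 68.6]
ee_rot: [179.8, 70.0, 58.1]
force: [2.1, 1.5, 3.8]
gripper_width: 0.6
```

3.8 N at 5.9 mm is the spring's own force, so the plunger has entered the notch. Letting it rise fully, then retreating.

```bash
python3 -m handwheel '0 0 0 -0.0019 0 -0.0007 0;0 0 0 -0.0038 0 -0.0014 0;0 0 0 -0.0056 0 -0.0021 0;0 0 0 -0.0075 0 -0.0027 0;0 0 0 -0.011 0 -0.004 0;0 0 0 -0.02 0 -0.007 0;0 0 0 -0.035 0 -0.01 0;0 0 0 -0.05 0 -0.01 0;0 0 0 -0.07 0 -0.01 0;0 0 0 -0.09 0 -0.01 0;0 0 0 -0.12 0 -0.01 0;0 0 0 -0.15 0 -0.01 0'
python3 -m handwheel '0 0 0 -0.03 0 0.03 0;0 0 0 -0.03 0 0.06 0;0 0 0 -0.03 0 0.09 0;0 0 0 -0.03 0 0.12 0;0 0 0 -0.03 0 0.12 0;0 0 0 -0.03 0 0.12 0'
python3 - <<'E'
from h import *
import cv2
a=cv2.resize(env.grab_frame("top")[125:245,270:430],None,fx=4,fy=4,interpolation=cv2.INTER_CUBIC)
b=cv2.resize(env.grab_frame("scene")[150:230,240:400],None,fx=4,fy=4,interpolation=cv2.INTER_CUBIC)
m=np.vstack([a,b])[:,:,::-1];m=cv2.resize(m,None,fx=.74,fy=.74,interpolation=cv2.INTER_AREA);print(m.shape)
cv2.imwrite("pics/e.png",m);cv2.imwrite("pics/ea.png",a[:,:,::-1]);print(env.state()["force"])
E
```

```text
time_s: 8.2
ee_pos: [544.0, -98.8, 214.0]
ee_rot: [-179.9, 70.1, 58.4]
force: [0.9, -0.1, 0.5]
gripper_width: 0.4
time_s: 8.7
ee_pos: [479.6, -204.1, 200.1]
ee_rot: [-180.0, 70.0, 58.2]
force: [-0.5, 0.1, -0.2]
gripper_width: 0.4
(592, 474, 3)
[-1.55724266  0.52907899  0.56267586]
```

View pics/e.png

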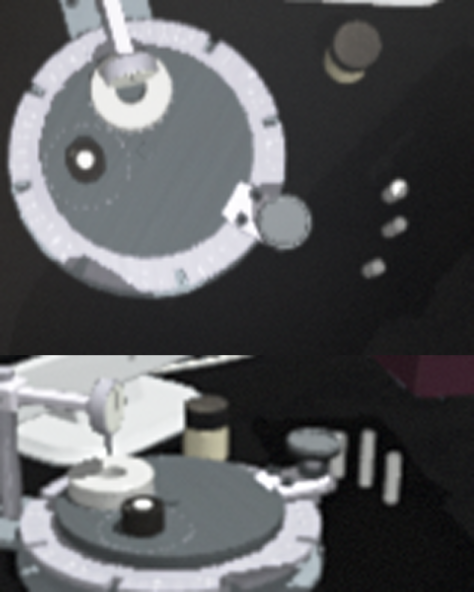

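The ring's bore is under the probe (131,87), the puck is standing at (85,160), the cap is at (283,221), well above the arm, and the pins and lens box stand. Checking the numbers.

```bash
python3 - <<'E'
from h import *
from scipy.optimize import least_squares
g=lambda u,v:np.array([u/2.96+270-.4,v/2.96+125-.4])
for n,u,v,z in(("ring",131,88,60),("puck",85,160,63),("cap",283,221,71)):
    d=ray("top",*g(u,v),z)[:2]-AX;print(n,np.hypot(*d),np.degrees(np.arctan2(d[1],d[0])))
sc=np.array([314/2.96+240-.4,(442-355)/2.96+150-.4])
print(least_squares(lambda p:np.r_[proj("top",p)-g(283,221),proj("scene",p)-sc],[560,-70,70]).x)
# same for initial views
print(least_squares(lambda p:np.r_[proj("top",p)-[333.1,224.9],proj("scene",p)-[352.3,196.5]],[508,2,70]).x)
E
```

```text
ring 46.72974853350238 13.817390592734016
puck 48.25415241459002 102.19666346875594
cap 116.94505508133837 -121.5850121367714
[562.60563164 -71.24775194  69.31567392]
[507.63985254   1.0583026   69.02129464]
```

```bash
python3 -c "
from workcell import env
print(env.job_done(), env.state()['time_s'])"
```

```text
the job is handed in; nothing more can be done
the job is handed in; nothing more can be done
```

I turned the table one notch anticlockwise, which brought the ring gauge under the probe, and handed the job in. The robot's clock stood at about 9 s by then. I pressed the plunger cap fully down with the shut fingers tilted 20°, swung the arm round while holding it, and let it spring up into the notch.

**Last checks:**
- **Table:** the cap measured 45.1° from its start, and the ring and puck 45.4–45.7°, against a nominal 45.0°. The difference is within my pixel accuracy of about half a degree.
- **Plunger:** the cap stands 69.3 mm up, against 69.0 mm at the start, so it is up. The force followed the plunger's spring as I let it rise.
- **Ring gauge:** it measured 46.7 mm from the axis, within about 2 mm of the measuring point. Part of it was hidden by the probe in the view.
- **Puck:** it still stands, 48.3 mm from the axis.
- **Surroundings:** the pins and lens box showed no visible shift in the last picture. I did not measure them again, and the gauge block and tape roll were outside that crop, but the tool never came near either of them.
- **Robot:** it was clear of everything and touching nothing. The hand-in gave no verdict.

I did not measure the contact on the cap's sides directly. The highest force reading I saw was about 12 N, while pressing on the plunger's stop.

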